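# Clamp a grooved stile in the cam fixture

## Robot

A 7-joint arm with a two-finger parallel gripper is mounted at the origin on a cart in front of the work surface, level with it; the furniture and walls round the work are solid. World frame = base frame: x ahead of the robot, y to its left, z up, the work surface at z = 0. Lengths are in mm, angles in degrees, forces in N, time in s.
With the tool pointing down it reaches from about 400 to 900 mm from the base axis. Payload 5.5 kg.
Tool frame: the origin (TCP) lies at the very end of the fingers, on their centre line; the grasp point (between the pads) lies 19 mm behind it; z points along the fingers, y is the line along which they close (so a half turn about z gives the same grasp; the last joint's range is limited). The gripper opens to 85 mm and grips with 20 to 120 N. Pads are 22 mm wide; open, the fingers measure 114 mm over their backs; the gripper's body (76 mm by 85 mm) begins 54 mm behind the grasp point. The pads swing forward as they close: fully open they stand 13 mm farther back than shut.
Start: joints at [79.767, 28.699, -24.465, 88.831, 12.651, 65.22, -12.049], TCP at [277.95, -587.574, 231.31] pointing down, gripper open.
Joint ranges: [-164.97, 164.97], [-17.58, 116.51], [-87.97, 89.64], [11.32, 138.91], [-80.73, 260.73], [10.89, 115.49], [-147.41, 147.41]. Speed limits (degrees/s): [147.25, 147.25, 180, 180, 180, 180, 180].

## Interface

Orientations are given as [roll, pitch, yaw] about the fixed x, y, z axes, in that order (R = Rz(yaw) Ry(pitch) Rx(roll)).
In Python, from rig import env gives the robot as it stands.
- The arm moves only by the tool drive_effector, called after "Call:" as name(argument=value, ...), one argument or row to a line, values as JSON. Schema: {"type":"object","properties":{"offsets":{"type":"array","items":{"type":"object","properties":{"jaw":{"type":"number"},"tx":{"type":"number"},"ty":{"type":"number"},"tz":{"type":"number"},"wx":{"type":"number"},"wy":{"type":"number"},"wz":{"type":"number"}},"additionalProperties":false,"required":["jaw"]},"minItems":1,"maxItems":12},"only":{"type":"string"},"quiet":{"type":"boolean"},"lines":{"type":"string"}},"required":["offsets"],"additionalProperties":false}. offsets is a list of rows, 1 to 12 of them, each an object with the fields jaw (the finger opening in mm), tx, ty, tz (the shift in cm), wx, wy, wz (a rotation vector in units of 5 degrees); a field left out counts as zero (the opening has to be given); each row shifts and turns the commanded pose from where the row before left it, along the tool's axes as they then stand; what a row does not reach is not made up. A row lasts 1/12 s, in which the tool goes at most 41.7 mm and 7.16 degrees, less where a joint would pass 70% of its speed; a pose out of reach is approached as far as the arm can. The fingers move at their own pace and stop on an object; the grip force is fixed at half the most. Time passes only in rows, so rows that do not move let the fingers close. The tool returns the time, the measured TCP pose, the force, the opening and the grip force at its end. only (a regular expression) keeps the lines of the reply that match it, lines (a string "A,B") keeps lines A to B, and quiet returns only ok. Input that does not fit is refused with a message, and nothing moves.
- env.read_state(): the state, without advancing time (a new reading comes with each control period).
- env.grab_frame(name): name is "scene" or "side" or "wrist"; returns (picture, depth): 384x512x3 uint8, red, green, blue; 384x512 float32, mm along the optical axis (not along the pixel's ray), 0 where there is no reading.
- env.camera_info(name): a dict with "fov_y" (degrees; the focal length in pixels is half the picture's height over the tangent of half this angle, whatever the lens; pixels are square), "cx", "cy" (the principal point, pixels), "k1" (the pictures are not rectified: a ray, as slopes to the right and down, at radius r is drawn at 1 + k1 r^2 times it, then the intrinsics apply), "T" (4x4, takes a point from camera to world coordinates); the wrist camera has in their place "tool_from_camera" (4x4, takes a point from camera to tool coordinates, whose origin is the TCP and whose axes are the flange's). Camera axes: x right, y up, looking along -z (the intrinsics and any distortion apply to the point x, -y, -z); pixel columns grow to the right and rows downward; lengths in mm; the calibration is good to about 2 mm. A picture is of the moment at which its call begins: read the wrist's pose just before it. camera_info takes no time and is no camera call.
- env.close_job(): hands the job in; it is judged then, once.
The state is a dict: "clock": time; "joints": joint angles; "joint_velocities": joint speeds; "effort": joint torques, N m; "tcp_pos": TCP position; "orientation": TCP orientation; "ft_force": force on the tool from outside, world axes, zero at the start; "ft_torque": the same for the moment, N m; "width": finger opening in mm; "gripper_force": force on a finger pad.
Only numpy, scipy, OpenCV 4.12 (cv2) and the standard library are available. Lean on these libraries where they do the work, as an engineer would, in place of code of your own. Each camera call takes 0.05 s, during which the arm holds its last target. There are 200 camera calls.

## Task

Lay the grooved wooden stile, which stands on end, down flat on the worktop with its groove upward and let go of it, then take it again and put it flat, groove still up, into the plywood fixture between the fence blocks, the end stop and the open cams. Clamp it by turning the three captive cam knobs clockwise all the way to their stops: first the one at the end, which pushes the stile against the end stop, then the two at the side, which press it against the fence. Do not drop the stile or let it fall over, and leave the other things on the worktop where they are.

Things in the scene. Friction and masses are not known exactly. Their poses are not given: they have to be found in the camera images.
- stile: Loose pale wooden bar, 50 wide (its x) x 32 thick (y) x 140 mm long (z), about 0.18 kg. Starts standing on one end, z up. Origin: centre of that end. A groove 12 mm wide, 10 mm deep runs the whole length down the middle of its -y face, which at the start looks to the robot's right (world -y, turned by -0.4 to 0.15 rad). Lying groove up, its y axis points straight down.
- stile_mid (a point): Centre of the stile: middle of its length, width and thickness, 70 mm from the origin along its z. 16 mm above the surface it lies on when flat. The worktop round world (0.48, 0.29) m, where the stile stands and just beside, is kept free for laying it down along y.
- jig: Plywood fixture screwed to the worktop; bed 160 (x) x 270 (y) x 18 mm. Origin: centre of its underside; x points away from the robot within 0.2 rad, y left, z up. Two fence blocks at the back, 40 mm long, 26 mm above the bed, faces at x = +45, centred at y = +70 and -30 mm (60 mm gap between for a finger). End stop on the left, 50 mm wide, 26 mm above the bed, face at y = +90 mm.
- jig_seat (a point): Fixed point at jig (20, 20, 34) mm: where the centre of the stile is when clamped, length along jig y, long side on the fence faces, an end (either one) on the end stop. With the cams open the stile lies there with 6 to 9 mm of play towards jig -x and as much towards -y, so lower it with its centre about 3.5 mm off this point towards -x and -y.
- end_knob (a point): Centre of the end knob's grip, on its bolt axis at jig (20, -81, 68) mm; frame turns with the knob, z up. All three knobs: black bar grip 44 long, 14 thick, 24 mm high (56 to 80 mm above the worktop) on a black neck of 9 mm radius over a dark wooden eccentric disc (20 mm radius, 11 mm off the bolt, 20 mm thick) on the bed. This bar lies along the point's x axis.
- side_left_knob (a point): The same on the left (+y) one of the two side cams, at jig (-36, 75, 68) mm. The bar lies along the point's y axis.
- side_right_knob (a point): The same on the right (-y) one of the two side cams, at jig (-36, -35, 68) mm. The bar lies along the point's y axis.
- end_cam (a joint): Angle of the end cam, rad: 0 fully open, grows as it is turned clockwise seen from above, 1.4 at its end stop, where it nips the stile. At 0 its bar lies along jig x. It starts between 0 and 0.25. About 0.1 N m turns it freely, 0.2 to 0.5 N m as it nips; waxed rim; it stays where it is left.
- side_left_cam (a joint): Angle of the left side cam, likewise 0 to 1.4 rad clockwise, starts between 0 and 0.25. At 0 its bar lies along jig y.
- side_right_cam (a joint): Angle of the right side cam, the same as the left one.
- try_square: Bystander: try square lying flat, wooden stock and steel blade, 115 x 159 x 38 mm, at the left; origin: centre of its underside.
- pencil: Bystander: pencil 160 mm long, lying along y behind the fixture, in front of the cupboard; origin: centre of its underside.
- wax_tin: Bystander: round tin, 67 mm across, 27 mm high, behind, between fixture and stile; origin: centre of its underside.
- mug: Bystander: mug 81 x 113 x 101 mm, at the back left; origin: centre of its underside.
- glue_tube: Bystander: glue tube 136 mm long, 24 mm high, lying at the front left; origin: centre of its underside.
- chisel: Bystander: chisel 268 mm long, 30 mm high, lying along y between the stile and the tall cupboard behind (its front is at about world x = 0.61 m); origin: centre of its underside.

How it is judged:
By the outcome, as a careful person would: the job done as asked, in the order asked, and still so for the second after the job is handed in, with the robot touching nothing.
It also fails if it takes over 72 s, if anything falls off the work surface, if the arm or the gripper's body presses on something with over 40 N, if the wrist force passes 120 N, or if a joint passes its speed limit or range.

## Working session

There is one attempt and no reset: what is moved stays moved. The work goes in short steps, Python scripts to look and compute and a tool call to move; the robot and the scene stay as the last step left them, time stands still between calls to the robot, and variables do not carry over. Pictures are saved under pics/ and viewed, at most 11 in all, crops included, and the job is handed in when it is done.

```bash
ls; mkdir -p pics; python3 - <<'E'
from rig import env
import cv2,pickle,numpy as np
s=env.read_state();print(s)
for n in("scene","side"):
    p,d=env.grab_frame(n);i=env.camera_info(n);pickle.dump((p,d,i),open(f"pics/{n}0.pkl","wb"))
    cv2.imwrite(f"pics/{n}0.png",p[:,:,::-1]);print(n,i)
a=pickle.load(open("pics/scene0.pkl","rb"))[0];b=pickle.load(open("pics/side0.pkl","rb"))[0]
cv2.imwrite("pics/both0.png",cv2.resize(np.hstack([a,b])[:,:,::-1],(800,300)))
print(env.camera_info("wrist"))
E
```

```text
pics
rig.py
{'clock': 0.0, 'joints': array([ 79.76590437,  28.75360383, -24.45488649,  88.8934389 ,
        12.65070526,  65.21987322, -12.04921314]), 'joint_velocities': array([ 0.02750211, -0.01466846,  0.04943329, -0.05365535,  0.05498384,
        0.02191398, -0.0674173 ]), 'effort': array([ 5.32586073e-04, -5.69511366e+01, -5.81604034e+00, -2.80937684e+01,
        1.05671788e-02,  1.19929633e-02,  9.37426648e-06]), 'tcp_pos': array([ 277.60155329, -586.9505199 ,  230.24968704]), 'orientation': array([-1.79886810e+02, -4.41352596e-03,  2.53192272e+01]), 'ft_force': array([-0.01002516,  0.14035646,  0.0183161 ]), 'ft_torque': array([-0.02440895, -0.00192658,  0.02941157]), 'gripper_force': 0.0, 'width': 85.16292744907427}
scene {'fov_y': 44.699026085267164, 'cx': 257.7684497574184, 'cy': 191.583388810435, 'k1': -0.15018350828907862, 'T': array([[-6.39971067e-01,  6.79368808e-01, -3.59019577e-01,
         2.96537947e+01],
       [-7.68358815e-01, -5.61012773e-01,  3.08041230e-01,
         6.32364291e+02],
       [
[... 393 characters left out ...]
.92535475e-01, -7.01667386e-01,
        -7.33690469e+02],
       [ 9.10577939e-03,  7.66514785e-01,  6.42162105e-01,
         9.76171367e+02],
       [ 0.00000000e+00,  0.00000000e+00,  0.00000000e+00,
         1.00000000e+00]])}
{'fov_y': 69.21726018487779, 'cx': 252.33830937660736, 'cy': 190.8051719910369, 'k1': -0.029871010760227773, 'tool_from_camera': array([[-9.10987990e-04,  9.50970012e-01,  3.09281760e-01,
         8.03750861e+01],
       [ 9.99999448e-01,  1.02823156e-03, -2.16080933e-04,
        -8.28716172e-01],
       [-5.23499753e-04,  3.09281392e-01, -9.50970424e-01,
        -1.42115114e+02],
       [ 0.00000000e+00,  0.00000000e+00,  0.00000000e+00,
         1.00000000e+00]])}
```
View pics/scene0.png

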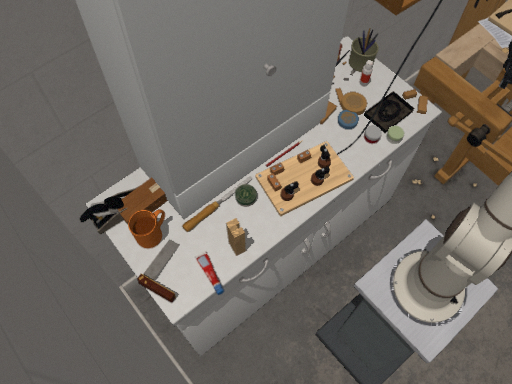

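View pics/side0.png

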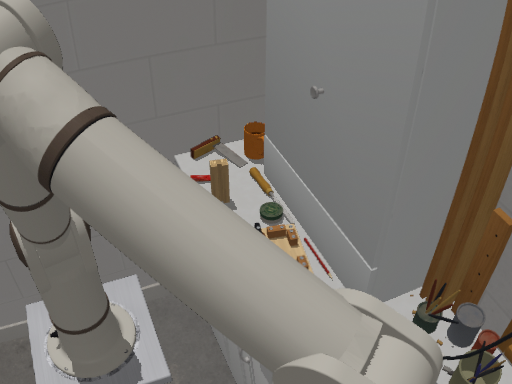

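```bash
cat > h.py <<'E'
import numpy as np,cv2,pickle
from scipy.spatial.transform import Rotation as R
from rig import env
def Tt(s):
    T=np.eye(4);T[:3,:3]=R.from_euler('xyz',s['orientation'],degrees=True).as_matrix();T[:3,3]=s['tcp_pos'];return T
def grab(n,tag):
    s=env.read_state();p,d=env.grab_frame(n);i=env.camera_info(n)
    if n=='wrist': i['T']=Tt(s)@np.array(i['tool_from_camera'])
    pickle.dump((p,d,i),open(f'pics/{tag}.pkl','wb'));cv2.imwrite(f'pics/{tag}.png',p[:,:,::-1]);return p,d,i
def load(tag): return pickle.load(open(f'pics/{tag}.pkl','rb'))
def rays(i,uv,h=384):
    f=h/2/np.tan(np.radians(i['fov_y']/2));K=np.array([[f,0,i['cx']],[0,f,i['cy']],[0,0,1]])
    q=cv2.undistortPoints(np.float64(uv).reshape(-1,1,2),K,np.float64([i['k1'],0,0,0])).reshape(-1,2)
    return np.c_[q[:,0],-q[:,1],-np.ones(len(q))]
def onz(i,uv,z):
    r=rays(i,uv)@i['T'][:3,:3].T;o=i['T'][:3,3];return o+r*((z-o[2])/r[:,2])[:,None]
def cloud(p,d,i):
    v,u=np.mgrid[:384,:512];uv=np.c_[u.ravel(),v.ravel()]
    P=(rays(i,uv)*d.reshape(-1,1))@i['T'][:3,:3].T+i['T'][:3,3]
    P[d.ravel()<=0]=np.nan;return P.reshape(384,512,3)
def todelta(goal,yaw):
    "world goal pos + tool-down yaw -> delta in present tool axes"
    s=env.read_state();T=Tt(s);g=R.from_euler('xyz',[180,0,yaw],degrees=True).as_matrix()
    return (T[:3,:3].T@(np.array(goal)-T[:3,3])).round(1),np.degrees(R.from_matrix(T[:3,:3].T@g).as_rotvec()).round(2)
E
python3 - <<'E'
from h import *
p,d,i=load('scene0');C=cloud(p,d,i)
for n,(u,v) in dict(stiletop=(234,226),bed=(265,180),bed2=(340,170),mug=(148,225),tin=(246,195),table=(330,205),chisel=(203,214)).items(): print(n,C[v,u].round(0))
print(todelta([330,-100,330],0))
E
```

```text
stiletop [457. 348. 141.]
bed [565. 144.  16.]
bed2 [440. -63.  18.]
mug [646. 519.  62.]
tin [555. 229.  32.]
table [396.   4. -78.]
chisel [592. 365.  19.]
(array([ 255.6, -418.1,  -98.9]), array([-1.000e-01,  2.000e-02,  2.531e+01]))
```

Careful with the scale: shifts go in cm and turns go in units of 5 degrees. That gives: -40 mm is -4, -33 mm is -3.3, 7 degrees is 1.4.

Call:
drive_effector(
  offsets=[
    {"jaw":85,"tz":-3.3,"wz":1.4},
    {"jaw":85,"tz":-3.3,"wz":1.4},
    {"jaw":85,"tz":-3.3,"wz":1.4},
    {"jaw":85,"tx":1,"ty":-3,"wz":0.86},
    {"jaw":85,"tx":1.2,"ty":-4},
    {"jaw":85,"tx":1.2,"ty":-4},
    {"jaw":85,"tx":1.2,"ty":-4},
    {"jaw":85,"tx":1.2,"ty":-4},
    {"jaw":85,"tx":1.2,"ty":-4},
    {"jaw":85,"tx":1.2,"ty":-4},
    {"jaw":85,"tx":1.2,"ty":-4},
    {"jaw":85,"tx":1.2,"ty":-4},
  ],
)

```text
clock: 1.1
tcp_pos: [381.2, -235.5, 330.1]
orientation: [180.0, 0.0, 0.0]
ft_force: [0.5, -1.0, 0.3]
width: 85.3
gripper_force: 0.0
```

Call:
drive_effector(
  offsets=[
    {"jaw":85,"tx":1.2,"ty":-4},
    {"jaw":85,"tx":1.2,"ty":-4},
    {"jaw":85,"tx":1.2,"ty":-4},
    {"jaw":85,"tx":1.2,"ty":-4},
    {"jaw":85,"tx":1.2,"ty":-4},
    {"jaw":85,"tx":1.2,"ty":-4},
    {"jaw":85,"tx":1.2,"ty":-4},
    {"jaw":85,"tx":1.2,"ty":-4},
    {"jaw":85,"tx":1.2,"ty":-4},
    {"jaw":85},
    {"jaw":85},
  ],
)

```text
clock: 2.02
tcp_pos: [488.4, 125.1, 329.9]
orientation: [-179.9, 0.1, 0.4]
ft_force: [-0.1, -1.4, -0.3]
width: 85.1
gripper_force: 0.0
```

```bash
python3 -c "
from h import *
grab('wrist','w1')"
```

```text
(no output)
```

View pics/w1.png

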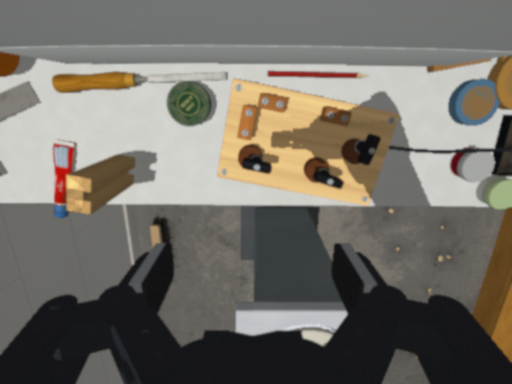

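```bash
python3 - <<'E'
from h import *
p,d,i=load('w1');C=cloud(p,d,i)
print('cam',i['T'][:3,3])
hsv=cv2.cvtColor(p,cv2.COLOR_RGB2HSV)
print('bed hsv',hsv[160,235],hsv[150,290],'table',hsv[100,215],'disc',hsv[157,245],'fence',hsv[120,248])
for u,v in[(392,148),(400,149),(430,151),(460,150),(500,150)]:print('cable',p[v,u],C[v,u].round(0))
# stile top
z=C[...,2];m=((z>132)&(z<150)&(C[...,0]<560)&(C[...,1]>200)).astype(np.uint8)
n,l,st,_=cv2.connectedComponentsWithStats(m);k=1+st[1:,4].argmax();print('stile',st[k])
q=np.argwhere(l==k)[:,::-1];P=onz(i,q,140);print('zmed',np.median(z[l==k]));print(cv2.minAreaRect(P[:,:2].astype(np.float32)),P[:,:2].mean(0))
# bed
m=((hsv[...,0]>10)&(hsv[...,0]<25)&(hsv[...,1]>60)&(hsv[...,2]>150)&(z>8)&(z<28)&(C[...,1]<230)&(C[...,1]>-150)&(C[...,0]<620)).astype(np.uint8)
n,l,st,_=cv2.connectedComponentsWithStats(m);k=1+st[1:,4].argmax();print('bed',st[k])
q=np.argwhere(l==k)[:,::-1];P=onz(i,q,18);print(cv2.minAreaRect(P[:,:2].astype(np.float32)),np.median(z[l==k]))
# blocks tops z 44
for nm,lo,hi,zz in(('blocks',38,50,44),('knobs',70,90,80)):
    m=((z>lo)&(z<hi)&(C[...,1]<220)&(C[...,1]>-150)&(C[...,0]<620)&(C[...,0]>380)).astype(np.uint8)
    if nm=='knobs': m=((z>50)&(hsv[...,2]<70)&(C[...,1]<220)&(C[...,1]>-90)&(C[...,0]<620)&(C[...,0]>380)).astype(np.uint8)
    n,l,st,_=cv2.connectedComponentsWithStats(m)
    for k in range(1,n):
        if st[k,4]<40: continue
        q=np.argwhere((l==k)&((z>74)|(nm!='knobs')))[:,::-1]
        if len(q)<5: continue
        P=onz(i,q,zz);r=cv2.minAreaRect(P[:,:2].astype(np.float32));print(nm,st[k],np.round(r[0],1),np.round(r[1],1),round(r[2],1),np.median(z[l==k]).round(1))
E
python3 - <<'E'
import cv2
a=cv2.imread('pics/w1.png')[60:220,40:410];cv2.imwrite('pics/w1c.png',cv2.resize(a,(800,346),interpolation=cv2.INTER_CUBIC))
E
```

```text
cam [568.48964343 126.52282539 471.93390073]
bed hsv [ 18 112 220] [ 19 108 231] table [ 24  10 123] disc [ 10 160  70] fence [ 14 173 175]
cable [50 51 52] [ 494. -109.    6.]
cable [48 51 52] [ 493. -122.    8.]
cable [80 82 82] [ 491. -172.   12.]
cable [61 63 62] [ 496. -211.   28.]
cable [25 29 32] [ 501. -255.   54.]
stile [ 66 174  28  41 983]
zmed 139.1211124648815
((454.8726501464844, 347.14337158203125), (35.36450958251953, 52.54888916015625), 79.67581176757812) [455.15229437 347.74589393]
bed [ 217   79  153  127 7782]
((498.19744873046875, 41.096290588378906), (267.6082763671875, 158.53358459472656), 79.02824401855469) 17.39723154717538
blocks [258  93  29  20 422] [565.3  98.3] [39.8 22. ] 78.9 43.8
blocks [237 105  21  35 480] [536.7 135.5] [22.1 48.5] 78.5 43.4
blocks [323 107  29  20 403] [546.6   1.7] [40.6 22. ] 78.9 43.8
blocks [354 140  11  15  70] [502.7 -35.5] [12.4 22.2] 71.7 40.5
knobs [357 134  23  31 410] [502.9 -40.3] [14.9 41.8] 71.3 77.4
knobs [242 157  28  15 244] [479.2 121.6] [40.9 12.9] 77.7 78.5
knobs [313 170  29  17 236] [458.8  14.7] [41.2 12.4] 73.5 78.0
knobs [    0   243   512   141 35418] [192.3 119.5] [ 322.7 1035.2] 0.5 407.4
```

View pics/w1c.png

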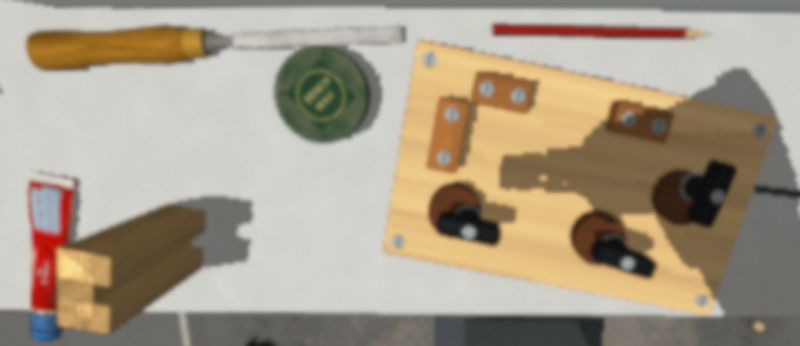

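```bash
python3 - <<'E'
from h import *
p,d,i=load('w1');C=cloud(p,d,i);ps,ds,js=load('scene0')
# wrist plane from pixels
r=(rays(i,[(392,148),(430,151),(460,150),(500,150)])@i['T'][:3,:3].T);o=i['T'][:3,3]
n=np.cross(r[0],r[-1]);
uv=[(343,150),(370,118),(385,90),(400,65),(420,30),(438,5)]
rs=rays(js,uv)@js['T'][:3,:3].T;os=js['T'][:3,3]
for a,b in zip(uv,rs):
    t=(n@(o-os))/(n@b);print(a,(os+t*b).round(0), ps[a[1],a[0]])
# stile base: right-bottom silhouette
print(onz(i,[(128,157),(134,175),(130,168)],0).round(0))
z=C[...,2]
for lo,hi in((5,30),(30,60),(60,90),(90,120)):
    m=(z>lo)&(z<hi)&(C[...,0]<520)&(C[...,0]>400)&(C[...,1]>220)&(C[...,1]<340)
    print(lo,hi,m.sum(),np.nanpercentile(C[m],[2,50,98],axis=0).round(0).tolist() if m.sum() else '')
E
```

```text
(343, 150) [ 493. -134.    2.] [36 35 43]
(370, 118) [ 503. -255.   66.] [15 17 18]
(385, 90) [ 516. -314.  152.] [180 177 171]
(400, 65) [ 526. -374.  220.] [76 75 69]
(420, 30) [ 541. -450.  314.] [100  96  93]
(438, 5) [ 549. -525.  370.] [28 28 32]
[[474. 342.   0.]
 [442. 335.   0.]
 [455. 341.   0.]]
5 30 164 [[428.0, 329.0, 5.0], [459.0, 335.0, 18.0], [476.0, 339.0, 30.0]]
30 60 232 [[428.0, 329.0, 31.0], [458.0, 335.0, 46.0], [476.0, 340.0, 59.0]]
60 90 286 [[428.0, 329.0, 60.0], [459.0, 335.0, 76.0], [476.0, 340.0, 89.0]]
90 120 346 [[427.0, 329.0, 91.0], [459.0, 335.0, 106.0], [476.0, 339.0, 119.0]]
```

```bash
python3 - <<'E'
from h import *
p,d,i=load('w1');C=cloud(p,d,i);z=C[...,2]
m=(z>20)&(z<125)&(C[...,0]<520)&(C[...,0]>400)&(C[...,1]>220)&(C[...,1]<345)
P=C[m][:,:2];
f=cv2.fitLine(P.astype(np.float32),cv2.DIST_HUBER,0,.01,.01).ravel();print('line',f,np.degrees(np.arctan2(f[1],f[0])))
a=P@f[:2];print('ends',[(f[2:]+f[:2]*(t-f[2:]@f[:2])).round(1) for t in np.percentile(a,[1,99])])
m=(z>134)&(z<146)&(C[...,0]<520)&(C[...,1]>220)&(C[...,1]<400);print('top pts',m.sum());P=C[m][:,:2];r=cv2.minAreaRect(P.astype(np.float32));print(r,cv2.boxPoints(r).round(0).tolist())
# outlines: table edge and glue
print('edge',onz(i,[(60,205),(200,205),(300,207)],0).round(0).tolist())
print('glue',onz(i,[(55,145),(75,145),(60,215)],12).round(0).tolist())
E
```

```text
line [ 9.8708916e-01 -1.6017161e-01  4.5246863e+02  3.3427991e+02] -9.216857
ends [array([427.2, 338.4]), array([475.6, 330.5])]
top pts 941
((453.40850830078125, 348.98004150390625), (33.75404739379883, 50.882118225097656), 78.65121459960938) [[425.0, 337.0], [475.0, 327.0], [482.0, 361.0], [432.0, 371.0]]
edge [[384.0, 481.0, 0.0], [387.0, 221.0, 0.0], [384.0, 39.0, 0.0]]
glue [[497.0, 458.0, 12.0], [497.0, 424.0, 12.0], [370.0, 476.0, 12.0]]
```

Converted, -30 mm is -3, -25 mm is -2.5, -7 degrees is -1.4.

Call:
drive_effector(
  offsets=[
    {"jaw":85,"tx":-2.5,"ty":-3,"wz":-1.4},
    {"jaw":85,"tx":-2.5,"ty":-3,"wz":-1.4},
    {"jaw":85,"wz":-1.4},
    {"jaw":85,"wz":-1.4},
    {"jaw":85,"wz":-1.4},
    {"jaw":85,"wz":-1.4},
    {"jaw":85,"wz":-1.4},
    {"jaw":85,"wz":-1.4},
    {"jaw":85,"wz":-1.4},
    {"jaw":85,"wz":-1.4},
    {"jaw":85,"wz":-1.4},
    {"jaw":85,"wz":-0.6},
  ],
)

```text
clock: 3.07
tcp_pos: [435.8, 175.6, 329.9]
orientation: [-180.0, 0.1, 80.1]
ft_force: [0.2, 0.3, 0.4]
width: 85.2
gripper_force: 0.0
```

Call:
drive_effector(
  offsets=[
    {"jaw":85,"wy":1.4},
    {"jaw":85,"wy":1.4},
    {"jaw":85,"wy":1.4},
    {"jaw":85,"wy":1.4},
    {"jaw":85,"wy":1.4},
    {"jaw":85,"wy":1.4},
    {"jaw":85,"wy":1.4},
    {"jaw":85,"wy":1.4},
    {"jaw":85,"wy":0.8},
    {"jaw":85},
  ],
)

```text
clock: 3.9
tcp_pos: [431.2, 174.5, 327.5]
orientation: [-178.1, -55.3, 78.3]
ft_force: [-0.7, 0.7, -0.2]
width: 85.1
gripper_force: 0.0
```

```bash
cat >>h.py <<'E'
def tod(goal,yaw,tilt=0):
    s=env.read_state();T=Tt(s);g=(R.from_euler('xyz',[180,0,yaw],degrees=True)*R.from_euler('y',tilt,degrees=True)).as_matrix()
    return (T[:3,:3].T@(np.array(goal)-T[:3,3])).round(1),np.degrees(R.from_matrix(T[:3,:3].T@g).as_rotvec()).round(2)
E
python3 - <<'E'
from h import *
print(env.read_state()['joints'].round(0),tod([438,262,130],80,60),tod([455,356,75],80,60))
E
```

```text
[ 74.  15. -66. 125. -50.  59.  28.] (array([-112.9,   -5.1,  184.2]), array([-0.4 ,  4.64, -1.  ])) (array([-103.9,   -4. ,  294. ]), array([-0.4 ,  4.64, -1.  ]))
```

Converted, -13 mm is -1.3, -1 mm is -0.1, -1 degrees is -0.2.

Call:
drive_effector(
  offsets=[
    {"jaw":85,"tx":-2.1,"ty":-0.1,"tz":3.3,"wy":0.4},
    {"jaw":85,"tx":-2.2,"ty":-0.1,"tz":3.3,"wy":0.4},
    {"jaw":85,"tx":-1.9,"ty":-0.1,"tz":3,"wy":0.12},
    {"jaw":85,"tx":-1.9,"ty":-0.1,"tz":3,"wz":-0.2},
    {"jaw":85,"tx":-1.9,"ty":-0.1,"tz":3},
    {"jaw":85,"tx":-1.3,"tz":2.8},
    {"jaw":85},
    {"jaw":85},
  ],
)

```text
clock: 4.57
tcp_pos: [440.6, 276.5, 137.3]
orientation: [-179.9, -59.9, 80.8]
ft_force: [0.7, -0.2, 0.4]
width: 85.0
gripper_force: 0.0
```

```bash
python3 - <<'E'
from h import *
print(env.read_state()['joints'].round(0),tod([438,262,130],80,60),tod([455,356,75],80,60))
p,d,i=grab('wrist','w2');C=cloud(p,d,i)
z=C[...,2]
m=(z>60)&(z<125)&(C[...,0]<520)&(C[...,0]>400)&(C[...,1]>300)&(C[...,1]<345)
P=C[m][:,:2];print(m.sum())
f=cv2.fitLine(P.astype(np.float32),cv2.DIST_HUBER,0,.01,.01).ravel();print('line',f,np.degrees(np.arctan2(f[1],f[0])))
a=P@f[:2];print('ends',[(f[2:]+f[:2]*(t-f[2:]@f[:2])).round(1) for t in np.percentile(a,[1,99])])
E
```

```text
[ 51.  53. -60. 131. -55.  20.  50.] (array([-13.7,  -0.3,  -9.1]), array([-0.79,  0.12,  0.4 ])) (array([-13.3,   1.6, 101.1]), array([-0.79,  0.12,  0.4 ]))
2877
line [ 9.8194772e-01 -1.8915243e-01  4.5003812e+02  3.3441449e+02] -10.903326
ends [array([426.1, 339. ]), array([473.9, 329.8])]
```

View pics/w2.png

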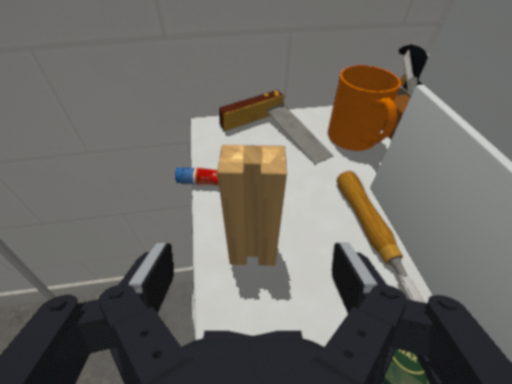

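```bash
python3 -c "
from h import *
print(tod([454,355.7,75],79.4,60))"
```

```text
(array([-13.6,  -0.7, 101.8]), array([-1.17,  0.23,  0.85]))
```

Call:
drive_effector(
  offsets=[
    {"jaw":85,"tx":-1.3,"ty":0.1,"wx":-0.2,"wz":0.14},
    {"jaw":85,"tz":2},
    {"jaw":85,"tz":2},
    {"jaw":85,"tz":2},
    {"jaw":85,"tz":2},
    {"jaw":85},
    {"jaw":85},
  ],
)

```text
clock: 5.2
tcp_pos: [455.9, 330.2, 90.8]
orientation: [179.9, -59.7, 79.7]
ft_force: [0.6, 0.2, -0.3]
width: 84.7
gripper_force: 0.0
```

```bash
python3 -c "
from h import *
print(env.read_state()['joints'].round(0),tod([454,355.7,75],79.4,60))"
```

```text
[ 43.  61. -59. 129. -81.  11.  76.] (array([-1.1, -6.4, 29.3]), array([-0.14,  0.3 ,  0.14]))
```

Converted, -20 mm is -2, 10 mm is 1, -6 degrees is -1.2.

Call:
drive_effector(
  offsets=[
    {"jaw":85,"tz":-2},
    {"jaw":85,"tz":-2},
    {"jaw":85,"tz":-2},
    {"jaw":85,"tx":1,"wy":-1.2},
    {"jaw":85,"tx":1,"wy":-1.2},
    {"jaw":85},
  ],
)

```text
clock: 5.7
tcp_pos: [449.2, 293.4, 142.5]
orientation: [179.2, -48.2, 80.5]
ft_force: [0.5, 1.9, 0.1]
width: 85.1
gripper_force: 0.0
```

```bash
python3 -c "
from h import *
print(env.read_state()['joints'].round(0),tod([444,302.6,142],79.4,48),tod([453.6,353.7,95],79.4,48))"
```

```text
[ 34.  33. -48. 130. -66.  24.  44.] (array([ 5.1, -6.7,  6.3]), array([ 0.01, -0.2 ,  0.73])) (array([ 4.7, -6.7, 76.4]), array([ 0.01, -0.2 ,  0.73]))
```

Call:
drive_effector(
  offsets=[
    {"jaw":85,"tx":0.5,"ty":-0.65,"tz":0.6,"wz":0.14},
    {"jaw":85,"tz":2},
    {"jaw":85,"tz":2},
    {"jaw":85,"tz":1.5},
    {"jaw":85},
    {"jaw":85},
  ],
)

```text
clock: 6.2
tcp_pos: [448.7, 339.2, 99.0]
orientation: [-178.9, -48.4, 78.4]
ft_force: [-0.3, -0.6, -0.6]
width: 84.7
gripper_force: 0.0
```

```bash
python3 -c "
from h import *
print(env.read_state()['joints'].round(0),tod([453.6,353.7,95],79.4,48))"
```

```text
[ 30.  44. -53. 129. -77.  12.  56.] (array([ 7.1,  2.2, 14. ]), array([-0.35, -0.45, -0.68]))
```

Converted, -3 degrees is -0.6.

Call:
drive_effector(
  offsets=[
    {"jaw":85,"wy":-0.6},
    {"jaw":85,"wy":-0.6},
    {"jaw":85},
  ],
)

```text
clock: 6.45
tcp_pos: [449.1, 341.1, 101.0]
orientation: [-179.5, -42.4, 79.1]
ft_force: [-0.7, 0.3, 0.7]
width: 85.0
gripper_force: 0.0
```

```bash
python3 -c "
from h import *
print(env.read_state()['joints'].round(1),tod([453.3,351.7,95],79.4,42))"
```

```text
[ 19.1  34.5 -43.3 128.1 -69.5  16.   40.9] (array([ 4.2,  2.3, 12. ]), array([-0.36, -0.36, -0.2 ]))
```

Converted, 4 mm is 0.4, 2 mm is 0.2.

Call:
drive_effector(
  offsets=[
    {"jaw":85,"tx":0.2,"ty":0.1,"tz":0.4},
    {"jaw":85,"tx":0.2,"ty":0.1,"tz":0.4},
    {"jaw":85,"tz":0.4},
    {"jaw":85},
  ],
)

```text
clock: 6.78
tcp_pos: [452.2, 349.8, 91.1]
orientation: [-179.0, -42.4, 78.6]
ft_force: [-1.3, -0.1, -0.6]
width: 84.6
gripper_force: 0.0
```

```bash
python3 -c "
from h import *
print(env.read_state()['joints'].round(1),tod([453.3,351.7,95],79.4,42))"
```

```text
[ 18.3  36.7 -43.6 127.4 -71.3  14.3  42.6] (array([ 4.2,  0.7, -1.5]), array([-0.49, -0.42, -0.6 ]))
```

Converted, 3 mm is 0.3, 2 mm is 0.2.

Call:
drive_effector(
  offsets=[
    {"jaw":85,"tx":0.2,"ty":0.05,"tz":0.3},
    {"jaw":40},
    {"jaw":40},
    {"jaw":40},
    {"jaw":40},
    {"jaw":40},
    {"jaw":40},
  ],
)

```text
clock: 7.37
tcp_pos: [453.5, 353.5, 90.9]
orientation: [-179.1, -42.4, 78.8]
ft_force: [1.2, -0.3, -0.9]
width: 49.0
gripper_force: 62.1
```

Call:
drive_effector(
  offsets=[
    {"jaw":40,"tx":0.5,"tz":-0.5},
    {"jaw":40,"tx":1,"tz":-1},
    {"jaw":40,"tx":1,"tz":-1},
    {"jaw":40,"tx":1,"tz":-1},
    {"jaw":40},
  ],
)

```text
clock: 7.78
tcp_pos: [454.9, 356.3, 142.3]
orientation: [-179.4, -42.4, 79.0]
ft_force: [0.4, -0.2, -2.3]
width: 49.1
gripper_force: 62.4
```

```bash
python3 -c "
from h import *
grab('wrist','w3')
print(env.read_state()['joints'].round(1))"
```

```text
[ 13.5  27.5 -38.4 126.5 -65.8  21.7  31.2]
```

View pics/w3.png

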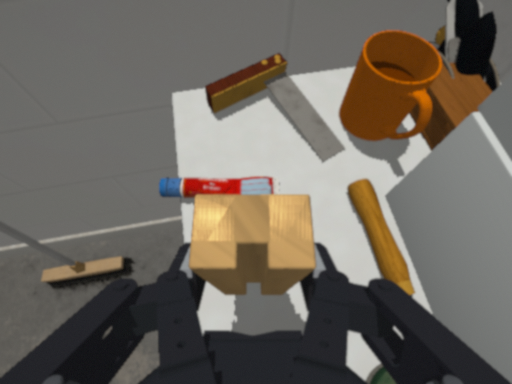

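Converted, -11 mm is -1.1, 9 mm is 0.9, -5 degrees is -1.

Call:
drive_effector(
  offsets=[
    {"jaw":40,"tx":-0.5,"ty":0.9,"tz":-1.1},
    {"jaw":40,"tx":-0.5,"ty":0.9,"tz":-1.1},
    {"jaw":40,"tx":-0.5,"ty":0.9,"tz":-1.1},
    {"jaw":40,"tx":-0.5,"ty":0.9,"tz":-1.1},
    {"jaw":40,"wy":-1},
    {"jaw":40,"wy":-1},
    {"jaw":40,"wy":-1},
    {"jaw":40,"wy":-1},
    {"jaw":40,"wy":-1},
    {"jaw":40,"wy":-1},
    {"jaw":40,"wy":-1},
    {"jaw":40,"wy":-1},
  ],
)

```text
clock: 8.83
tcp_pos: [480.6, 305.2, 157.3]
orientation: [-179.2, -2.9, 79.5]
ft_force: [0.3, 0.6, -2.4]
width: 49.2
gripper_force: 62.6
```

```bash
python3 -c "
from h import *
print(env.read_state()['joints'].round(1),tod([482,306,150],79,-47.6))"
```

```text
[-30.1  22.8  -4.2 106.3  -1.3  49.4 -43.6] (array([0.6, 1.3, 7.4]), array([ -0.53, -50.52,   0.77]))
```

Call:
drive_effector(
  offsets=[
    {"jaw":40,"wy":-1},
    {"jaw":40,"wy":-1},
    {"jaw":40,"wy":-1},
    {"jaw":40,"wy":-1},
    {"jaw":40,"wy":-1},
    {"jaw":40,"wy":-1},
    {"jaw":40,"wy":-1},
    {"jaw":40,"wy":-1},
    {"jaw":40,"wy":-1},
    {"jaw":40,"wy":-1},
    {"jaw":40},
  ],
)

```text
clock: 9.75
tcp_pos: [477.6, 307.0, 151.1]
orientation: [-178.1, 47.2, 81.2]
ft_force: [-1.3, 0.3, -4.9]
width: 49.1
gripper_force: 62.6
```

```bash
python3 -c "
from h import *
print(env.read_state()['joints'].round(1),tod([482,306,150],79,-47.6))"
```

```text
[-51.4  50.7   4.3  74.9  19.1  96.5 -62.2] (array([0.6, 4.5, 0.8]), array([-0.35, -0.34,  1.46]))
```

```bash
cat >>h.py <<'E'
def plane(P):
    c=P.mean(0);u,s,v=np.linalg.svd(P-c,full_matrices=False);n=v[2]*np.sign(v[2][2]);return c.round(1),n.round(3),(s[2]/len(P)**.5).round(2)
E
python3 - <<'E'
from h import *
p,d,i=grab('wrist','w4');C=cloud(p,d,i);h=cv2.cvtColor(p,cv2.COLOR_RGB2HSV)
m=(h[...,0]>8)&(h[...,0]<26)&(h[...,1]>60)&(C[...,2]>120)&(C[...,2]<200)&(abs(C[...,0]-478)<60)&(C[...,1]>190)&(C[...,1]<380)
print(m.sum(),np.nanpercentile(C[m],[1,10,50,90,99],axis=0).round(1).tolist())
P=C[m]
for _ in range(4):
    c,n,s=plane(P);P=P[abs((P-c)@n)<4]
print(c,n,s,len(P))
E
```

```text
11671 [[444.4, 234.9, 140.2], [464.8, 310.8, 144.6], [483.7, 354.8, 160.8], [505.9, 359.9, 171.2], [517.1, 361.7, 180.3]]
[484.1 341.8 160.2] [0.048 0.137 0.989] 2.22 3304
```

View pics/w4.png

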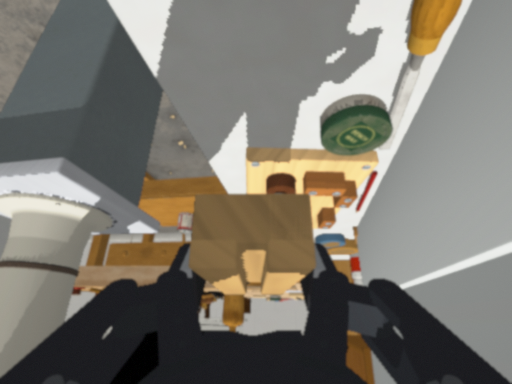

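```bash
python3 - <<'E'
from h import *
p,d,i=load('w4');C=cloud(p,d,i)
P=C[205:265,200:300].reshape(-1,3)
for _ in range(4):
    c,n,s=plane(P);P=P[abs((P-c)@n)<2]
n=n*np.sign(n[1]);print(c,n,s,len(P),'tilt',np.degrees(np.arcsin(n[2])),'yaw',np.degrees(np.arctan2(n[0],n[1])))
h=C[195:300,200:300];print(np.nanpercentile(C[205:265,200:300,2],[0,100]))
print(tod([482,306,40],79,-47.6))
E
```

```text
Traceback (most recent call last):
  File "h.py", line 29, in plane
    c=P.mean(0);u,s,v=np.linalg.svd(P-c,full_matrices=False);n=v[2]*np.sign(v[2][2]);return c.round(1),n.round(3),(s[2]/len(P)**.5).round(2)
                      ~~~~~~~~~~~~~^^^^^^^^^^^^^^^^^^^^^^^^^
numpy.linalg.LinAlgError: SVD did not converge
```

```bash
python3 - <<'E'
from h import *
p,d,i=load('w4');C=cloud(p,d,i)
P=C[205:265,200:300].reshape(-1,3);P=P[np.isfinite(P).all(1)];print(len(P))
for _ in range(4):
    c,n,s=plane(P);P=P[abs((P-c)@n)<2]
n=n*np.sign(n[1]);print(c,n,s,len(P),'tilt',np.degrees(np.arcsin(n[2])),'yaw',np.degrees(np.arctan2(n[0],n[1])))
print(np.nanpercentile(C[205:265,200:300,2],[0,100]))
print(tod([482,306,40],79,-47.6))
E
```

```text
5976
[485.6 355.2 157.4] [0.097 0.377 0.921] 1.14 1164 tilt 67.07271570556942 yaw 14.428918674728369
[144.71130914 170.52274181]
(array([82.5,  5.7, 76.6]), array([-0.33, -0.6 ,  1.31]))
```

```bash
python3 - <<'E'
from h import *
p,d,i=load('w4');C=cloud(p,d,i)
for v in range(195,300,8):print(v,C[v,225].round(1),C[v,285].round(1))
P=C[205:260,200:300].reshape(-1,3);P=P[np.isfinite(P).all(1)]
from scipy.optimize import least_squares
r=least_squares(lambda k:k[0]+k[1]*(P[:,0]-480)+k[2]*(P[:,2]-155)-P[:,1],[355,0,0],loss='soft_l1');print(r.x,np.degrees(np.arctan(r.x[1:])))
E
```

```text
195 [475.4 359.9 141.6] [500.4 354.5 140.6]
203 [475.  358.1 144.5] [500.3 354.8 144.4]
211 [475.5 358.9 148.4] [500.2 354.6 148. ]
219 [475.7 358.7 151.9] [500.1 354.8 151.5]
227 [476.2 359.6 155.6] [500.  354.7 154.9]
235 [476.4 359.5 158.9] [499.9 353.3 157.9]
243 [476.1 357.8 161.7] [499.8 354.2 161.4]
251 [476.5 358.7 165.2] [499.7 353.7 164.5]
259 [476.6 358.3 168.2] [499.6 353.7 167.6]
267 [476.8 358.1 171.3] [499.6 354.6 170.9]
275 [471.3 338.1 171.5] [498.1 334.  171. ]
283 [462.6 306.8 171.4] [495.8 302.9 170.9]
291 [448.5 255.7 171.4] [491.7 247.2 170.3]
299 [ 124.8 -900.8  109.4] [  370.1 -1443.1    73.3]
[ 3.57663629e+02 -1.74395860e-01 -2.55798685e-02] [-9.89265594 -1.46529896]
```

Careful with the scale: shifts go in cm and turns go in units of 5 degrees. That gives: 18 mm is 1.8, 16.5 mm is 1.65.

Call:
drive_effector(
  offsets=[
    {"jaw":40,"tx":1.4,"tz":1.3},
    {"jaw":40,"tx":1.8,"tz":1.65},
    {"jaw":40,"tx":1.8,"tz":1.65},
    {"jaw":40,"tx":1.8,"tz":1.65},
    {"jaw":40,"tx":1.4,"tz":1.3},
    {"jaw":40,"tx":0.7,"tz":0.65},
    {"jaw":40},
  ],
)

```text
clock: 10.38
tcp_pos: [479.1, 305.1, 35.4]
orientation: [-178.7, 46.8, 80.3]
ft_force: [-0.8, -0.3, -1.0]
width: 49.0
gripper_force: 62.7
```

```bash
python3 -c "
from h import *
s=env.read_state();print(s['joints'].round(1),s['ft_force'].round(1))
T=Tt(s);print((T[:3,:3].T@[0,0,-1]).round(3))"
```

```text
[-50.9  59.    4.   75.   18.6  88.1 -65.7] [-0.8 -0.3 -1. ]
[0.729 0.015 0.684]
```

Converted, 2 mm is 0.2, 7 mm is 0.7.

Call:
drive_effector(
  offsets=[
    {"jaw":40,"tx":0.7,"tz":0.68},
    {"jaw":40,"tx":0.45,"tz":0.42},
    {"jaw":40,"tx":0.2,"tz":0.2},
    {"jaw":40},
  ],
)

```text
clock: 10.72
tcp_pos: [479.6, 306.8, 18.6]
orientation: [-178.9, 46.7, 80.2]
ft_force: [-0.9, -0.8, -2.0]
width: 49.1
gripper_force: 62.7
```

Call:
drive_effector(
  offsets=[
    {"jaw":40,"tx":0.1,"tz":0.1},
    {"jaw":40},
  ],
)

```text
clock: 10.88
tcp_pos: [479.8, 307.0, 17.7]
orientation: [-179.0, 46.7, 80.2]
ft_force: [1.4, 0.3, -2.4]
width: 48.9
gripper_force: 62.7
```

Call:
drive_effector(
  offsets=[
    {"jaw":40,"tx":0.1,"tz":0.1},
    {"jaw":40},
  ],
)

```text
clock: 11.05
tcp_pos: [479.7, 306.9, 16.0]
orientation: [-178.9, 46.7, 80.2]
ft_force: [0.0, -0.5, -2.4]
width: 49.5
gripper_force: 62.7
```

Call:
drive_effector(
  offsets=[
    {"jaw":40,"tx":0.1,"tz":0.1},
    {"jaw":40},
  ],
)

```text
clock: 11.22
tcp_pos: [479.5, 306.7, 14.4]
orientation: [-178.9, 46.8, 80.2]
ft_force: [-0.3, 0.2, -2.7]
width: 48.9
gripper_force: 62.7
```

Call:
drive_effector(
  offsets=[
    {"jaw":40,"tx":0.1,"tz":0.1},
    {"jaw":40},
  ],
)

```text
clock: 11.38
tcp_pos: [479.5, 306.6, 13.0]
orientation: [-178.9, 46.8, 80.2]
ft_force: [0.2, 0.1, -0.9]
width: 49.2
gripper_force: 62.7
```

Call:
drive_effector(
  offsets=[
    {"jaw":40,"tx":0.07,"tz":0.07},
    {"jaw":40},
  ],
)

```text
clock: 11.55
tcp_pos: [479.6, 306.6, 12.6]
orientation: [-178.9, 46.8, 80.2]
ft_force: [-0.4, 0.5, 0.8]
width: 48.9
gripper_force: 63.0
```

Call:
drive_effector(
  offsets=[
    {"jaw":40,"tx":0.07,"tz":0.07},
    {"jaw":40},
  ],
)

```text
clock: 11.72
tcp_pos: [479.6, 306.7, 12.1]
orientation: [-179.0, 46.8, 80.2]
ft_force: [-0.9, 2.7, 4.6]
width: 49.0
gripper_force: 63.3
```

Converted, -30 mm is -3, -25 mm is -2.5, 7 degrees is 1.4.

Call:
drive_effector(
  offsets=[
    {"jaw":85},
    {"jaw":85},
    {"jaw":85},
    {"jaw":85},
    {"jaw":85,"tz":-1},
    {"jaw":85,"tz":-2.5},
    {"jaw":85,"tz":-3},
    {"jaw":85,"tz":-3,"wy":1.2},
    {"jaw":85,"tz":-3,"wy":1.2},
    {"jaw":85,"tz":-3,"wy":1.2},
    {"jaw":85,"tz":-2,"wy":1.4},
    {"jaw":85,"wy":1.4},
  ],
)

```text
clock: 12.72
tcp_pos: [504.5, 426.6, 147.2]
orientation: [-179.6, 13.9, 79.8]
ft_force: [0.8, -0.4, 1.5]
width: 85.0
gripper_force: 0.0
```

```bash
python3 -c "
from h import *
print(env.read_state()['joints'].round(1),tod([470,290,220],79,0))"
```

```text
[-44.8  39.9  -2.7  80.5   9.3  71.8 -61.1] (array([-154. ,   -9.9,  -36.9]), array([-0.32, 13.86,  0.7 ]))
```

Converted, -35 mm is -3.5, -30 mm is -3, 7 degrees is 1.4.

Call:
drive_effector(
  offsets=[
    {"jaw":85,"tx":-3.5,"ty":-0.2,"tz":-1.2,"wy":1.4},
    {"jaw":85,"tx":-3.5,"ty":-0.2,"tz":-1.2,"wy":1.38},
    {"jaw":85,"tx":-3.5,"ty":-0.2,"tz":-1.2,"wz":0.14},
    {"jaw":85,"tx":-3.5,"ty":-0.2,"tz":-1.2},
    {"jaw":85,"tx":-3},
    {"jaw":85},
    {"jaw":85},
  ],
)

```text
clock: 13.3
tcp_pos: [465.2, 259.0, 205.3]
orientation: [-179.4, 0.8, 78.6]
ft_force: [-0.4, 0.9, 0.8]
width: 85.0
gripper_force: 0.0
```

```bash
python3 - <<'E'
from h import *
p,d,i=grab('wrist','w5');C=cloud(p,d,i);z=C[...,2]
m=((z>26)&(z<40)&(C[...,0]>400)&(C[...,0]<530)&(C[...,1]>195)&(C[...,1]<400)).astype(np.uint8)
n,l,st,_=cv2.connectedComponentsWithStats(m);k=1+st[1:,4].argmax();print(st[k],np.median(z[l==k]))
q=np.argwhere(l==k)[:,::-1];P=onz(i,q,32)[:,:2].astype(np.float32);r=cv2.minAreaRect(P);print(r,cv2.boxPoints(r).round(1).tolist())
print(C[l==k][::400].round(0).tolist()[:12])
print(tod([470,250,220],79,0))
E
```

```text
[ 264   79   18  123 2093] 31.417499049990226
((491.9766540527344, 285.2122802734375), (137.7843780517578, 19.041683197021484), 79.64856719970703) [[470.20001220703125, 219.1999969482422], [489.0, 215.6999969482422], [513.7000122070312, 351.29998779296875], [495.0, 354.70001220703125]]
[[496.0, 355.0, 31.0], [496.0, 332.0, 32.0], [503.0, 307.0, 31.0], [490.0, 282.0, 31.0], [477.0, 255.0, 26.0], [490.0, 222.0, 29.0]]
(array([ -9.9,   6.8, -15. ]), array([-0.67,  0.8 , -0.3 ]))
```

View pics/w5.png

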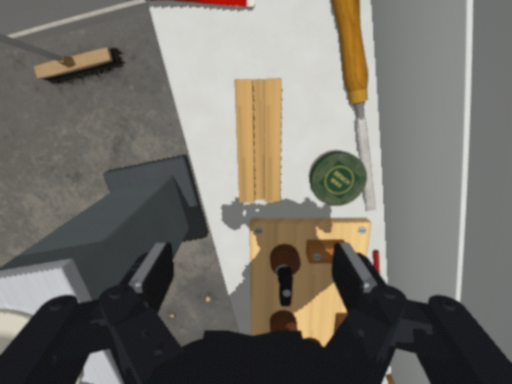

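```bash
python3 -c "
from h import *
print(tod([476.7,288,60],79.6,0))"
```

```text
(array([ 30.9,   7.8, 144.4]), array([-0.67,  0.79, -0.9 ]))
```

Call:
drive_effector(
  offsets=[
    {"jaw":85,"tx":0.77,"ty":0.2,"tz":3,"wx":-0.14,"wy":0.16,"wz":-0.18},
    {"jaw":85,"tx":0.77,"ty":0.2,"tz":3.8},
    {"jaw":85,"tx":0.77,"ty":0.2,"tz":3.8},
    {"jaw":85,"tx":0.78,"ty":0.2,"tz":3},
    {"jaw":85,"tz":0.8},
    {"jaw":85},
  ],
)

```text
clock: 13.85
tcp_pos: [475.0, 289.8, 56.7]
orientation: [-179.7, 0.3, 79.8]
ft_force: [-0.1, -0.0, 0.4]
width: 84.9
gripper_force: 0.0
```

```bash
python3 -c "
from h import *
print(tod([476.7,288,5],79.6,0))"
```

```text
(array([-1.2,  2.2, 51.7]), array([-0.33,  0.28,  0.22]))
```

Call:
drive_effector(
  offsets=[
    {"jaw":85,"tx":-0.1,"ty":0.2,"tz":1.5,"wx":-0.06,"wy":0.06},
    {"jaw":85,"tz":2},
    {"jaw":85,"tz":1.2},
    {"jaw":85,"tz":0.3},
    {"jaw":85},
  ],
)

```text
clock: 14.27
tcp_pos: [479.4, 288.0, 10.0]
orientation: [179.8, -0.2, 79.7]
ft_force: [-0.3, -0.5, 0.7]
width: 85.2
gripper_force: 0.0
```

```bash
python3 -c "
from h import *
print(tod([476.7,288,5],79.6,0))"
```

```text
(array([-0.5, -2.7,  5. ]), array([ 0.24, -0.21,  0.07]))
```

Converted, 4 mm is 0.4, -2.5 mm is -0.25, -0.2 degrees is -0.04.

Call:
drive_effector(
  offsets=[
    {"jaw":85,"ty":-0.25,"tz":0.4,"wx":0.04,"wy":-0.04},
    {"jaw":85},
    {"jaw":40},
    {"jaw":40},
    {"jaw":40},
    {"jaw":40},
    {"jaw":40},
    {"jaw":40},
    {"jaw":40},
  ],
)

```text
clock: 15.02
tcp_pos: [477.6, 288.6, 6.5]
orientation: [179.9, -0.1, 79.6]
ft_force: [-0.9, -0.5, 5.9]
width: 48.9
gripper_force: 63.8
```

Call:
drive_effector(
  offsets=[
    {"jaw":40,"tz":-1},
    {"jaw":40,"tz":-2},
    {"jaw":40,"tz":-3},
    {"jaw":40,"tz":-3},
    {"jaw":40,"tz":-1},
    {"jaw":40},
  ],
)

```text
clock: 15.52
tcp_pos: [478.9, 289.5, 108.9]
orientation: [179.7, -0.3, 79.6]
ft_force: [-0.2, -0.1, -1.0]
width: 49.2
gripper_force: 62.9
```

```bash
python3 - <<'E'
from h import *
p,d,i=load('w5');C=cloud(p,d,i);z=C[...,2]
c=np.array([497.4,40.7]);a=np.radians(-11.1);Rj=np.array([[np.cos(a),-np.sin(a)],[np.sin(a),np.cos(a)]])
m=((z>38)&(z<50)&(C[...,1]<220)&(C[...,1]>20)&(C[...,0]<620)&(C[...,0]>500)).astype(np.uint8)
n,l,st,_=cv2.connectedComponentsWithStats(m)
for k in range(1,n):
    if st[k,4]<60: continue
    P=onz(i,np.argwhere(l==k)[:,::-1],44)[:,:2];r=cv2.minAreaRect(P.astype(np.float32));print(st[k],np.round(r[1],1),round(r[2],1),'jig',(Rj.T@(np.array(r[0])-c)).round(1))
print(tod([516.9,54.3,100],78.9,0))
E
```

```text
[308 246  26  17 396] [22.9 30.4] 78.6 jig [  9.3 103.7]
(array([-224.5,   79.6,    8.3]), array([ 0.32, -0.27,  0.74]))
```

Converted, -38 mm is -3.8, -20 mm is -2, 0.7 degrees is 0.14.

Call:
drive_effector(
  offsets=[
    {"jaw":40,"tx":-2,"ty":0.7,"wz":0.14},
    {"jaw":40,"tx":-3.8,"ty":1.35},
    {"jaw":40,"tx":-3.8,"ty":1.35},
    {"jaw":40,"tx":-3.8,"ty":1.35},
    {"jaw":40,"tx":-3.8,"ty":1.35},
    {"jaw":40,"tx":-3.8,"ty":1.35},
    {"jaw":40,"tx":-1.3,"ty":0.45},
    {"jaw":40},
    {"jaw":40},
  ],
)

```text
clock: 16.27
tcp_pos: [510.7, 52.8, 104.1]
orientation: [-179.9, 0.0, 78.8]
ft_force: [-0.1, 0.7, -1.7]
width: 49.0
gripper_force: 62.8
```

```bash
python3 - <<'E'
from h import *
print(tod([517.1,55.3,75],78.9,0))
E
```

```text
(array([ 3.7,  5.8, 29.1]), array([-0.09,  0.03, -0.13]))
```

Call:
drive_effector(
  offsets=[
    {"jaw":40,"tx":0.37,"ty":0.58,"tz":1.5},
    {"jaw":40,"tz":1.4},
    {"jaw":40},
    {"jaw":40},
  ],
)

```text
clock: 16.6
tcp_pos: [516.6, 58.4, 75.3]
orientation: [-179.8, 0.0, 79.1]
ft_force: [0.4, -0.3, -2.7]
width: 49.1
gripper_force: 62.7
```

```bash
python3 - <<'E'
from h import *
print(tod([517.1,55.3,75],78.9,0))
p,d,i=grab('wrist','w6');C=cloud(p,d,i);z=C[...,2];print(np.nanmin(z))
s,ds,j=grab('scene','s6')
cv2.imwrite('pics/c6.png',np.hstack([p[:,:,::-1][:,100:420],cv2.resize(s[130:230,230:370,::-1],None,fx=3.4,fy=3.84,interpolation=cv2.INTER_CUBIC)[:384,:476]]))
E
```

```text
(array([-2.9,  1.1,  0.3]), array([-0.15,  0.  ,  0.2 ]))
-806.1394583046595
```

View pics/c6.png

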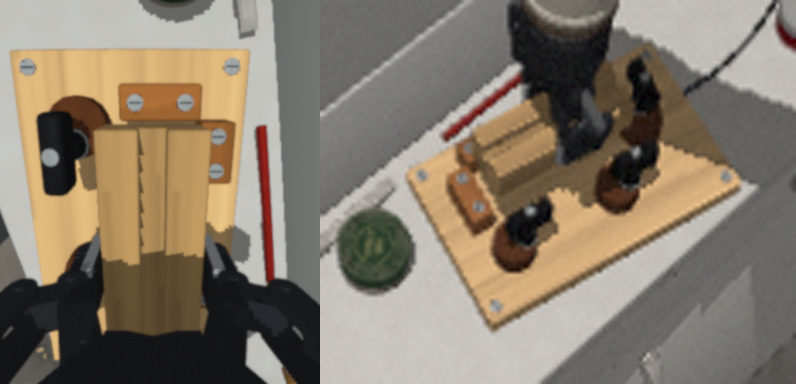

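```bash
python3 - <<'E'
from h import *
p,d,i=load('w6');C=cloud(p,d,i);z=C[...,2]
a=np.radians(-11.1);Rj=np.array([[np.cos(a),-np.sin(a)],[np.sin(a),np.cos(a)]]);c=np.array([497.4,40.7])
def rep(nm,m,zz):
    n,l,st,_=cv2.connectedComponentsWithStats(m.astype(np.uint8))
    for k in range(1,n):
        if st[k,4]<150: continue
        q=np.argwhere(l==k)[:,::-1];J=(onz(i,q,zz)[:,:2]-c)@Rj
        print(nm,st[k],np.median(z[l==k]).round(1),'jig x',np.percentile(J[:,0],[.5,99.5]).round(1),'y',np.percentile(J[:,1],[.5,99.5]).round(1))
        return_l=l
roi=np.zeros(z.shape,bool);roi[60:300,190:340]=1
rep('stile',roi&(z>92)&(z<110),101)
rep('blk',roi&(z>38)&(z<48),44)
roi[:]=0;roi[40:330,100:360]=1;rep('bed',roi&(z>12)&(z<24),18);rep('knob',roi&(z>74)&(z<86),80)
E
```

```text
stile [ 190  127   52  173 7548] 100.3 jig x [-13.3  10. ] y [ 6.1 90.9]
stile [ 264  128   72  172 7815] 100.2 jig x [21.3 53.1] y [ 6.2 90.9]
blk [ 218   84   85   37 3043] 43.6 jig x [-4.6 44.3] y [ 90.4 111. ]
blk [ 300  121   36   62 1448] 43.7 jig x [45.7 66.4] y [51.4 89.4]
bed [  109    48   241   238 20976] 17.5 jig x [-78.4  78.9] y [-39.3 134.1]
bed [197 295   9  35 169] 17.4 jig x [-32.7 -26.7] y [-95.6 -59. ]
knob [ 136  112   34   84 2242] 79.0 jig x [-41.3 -27.3] y [54.5 96.5]
knob [201 124 103   3 228] 80.6 jig x [-8.8 39.5] y [89.9 90.9]
```

Call:
drive_effector(
  offsets=[
    {"jaw":40,"tx":-0.42,"ty":0.13,"wz":0.04},
    {"jaw":40},
    {"jaw":40},
  ],
)

```text
clock: 16.95
tcp_pos: [519.3, 52.0, 77.3]
orientation: [179.9, -0.0, 78.7]
ft_force: [-0.4, -0.1, -1.4]
width: 48.7
gripper_force: 62.7
```

Call:
drive_effector(
  offsets=[
    {"jaw":40,"tz":1},
    {"jaw":40,"tz":1},
    {"jaw":40,"tz":0.6},
    {"jaw":40},
    {"jaw":40},
  ],
)

```text
clock: 17.37
tcp_pos: [518.0, 52.3, 49.6]
orientation: [-179.9, 0.0, 78.8]
ft_force: [-0.5, 0.5, -2.3]
width: 48.9
gripper_force: 62.8
```

```bash
python3 - <<'E'
from h import *
for _ in range(1):
    s=env.read_state();print(s['tcp_pos'].round(1))
    p,d,i=grab('wrist','w7')
print(env.read_state()['tcp_pos'].round(1))
C=cloud(p,d,i);z=C[...,2]
a=np.radians(-11.1);Rj=np.array([[np.cos(a),-np.sin(a)],[np.sin(a),np.cos(a)]]);c=np.array([497.4,40.7])
for nm,lo,hi,zz,r in(('stile',70,80,75,(80,230,200,330)),('blk',38,48,44,(50,230,200,345)),('knob',76,84,80,(60,230,100,200))):
    m=np.zeros(z.shape,bool);m[r[0]:r[1],r[2]:r[3]]=1;m&=(z>lo)&(z<hi)
    n,l,st,_=cv2.connectedComponentsWithStats(m.astype(np.uint8))
    for k in range(1,n):
        if st[k,4]<150: continue
        q=np.argwhere(l==k)[:,::-1];J=(onz(i,q,zz)[:,:2]-c)@Rj
        print(nm,st[k],np.median(z[l==k]).round(1),'x',np.percentile(J[:,0],[.5,99.5]).round(1),'y',np.percentile(J[:,1],[.5,99.5]).round(1))
E
```

```text
[518.   52.3  49.6]
[518.5  52.4  50.1]
stile [ 200  128   40  102 3997] 74.6 x [-5.4 12.5] y [39.5 84.9]
stile [ 265  128   48  102 4381] 74.5 x [24.2 43. ] y [39.4 84.8]
blk [ 205   68  100   47 4439] 43.6 x [-4.6 44.2] y [ 89.9 111.3]
blk [ 301  113   44   73 2366] 43.7 x [44.6 66.1] y [51.2 89.8]
knob [ 102  101   43  103 3178] 79.1 x [-41.  -27.4] y [54.8 95.9]
```

Call:
drive_effector(
  offsets=[
    {"jaw":40,"tx":0.12,"ty":-0.19},
    {"jaw":40,"tz":1},
    {"jaw":40,"tz":0.8},
    {"jaw":40,"tz":0.2},
    {"jaw":40},
  ],
)

```text
clock: 17.83
tcp_pos: [516.2, 53.8, 29.5]
orientation: [-179.9, 0.0, 78.8]
ft_force: [-0.6, 0.0, -1.9]
width: 48.8
gripper_force: 62.8
```

Call:
drive_effector(
  offsets=[
    {"jaw":40,"tz":0.15},
    {"jaw":40},
  ],
)

```text
clock: 18.0
tcp_pos: [517.3, 53.9, 29.0]
orientation: [179.9, -0.0, 78.7]
ft_force: [0.1, -1.3, -1.3]
width: 48.9
gripper_force: 62.8
```

Call:
drive_effector(
  offsets=[
    {"jaw":40,"tz":0.15},
    {"jaw":40},
  ],
)

```text
clock: 18.17
tcp_pos: [517.4, 53.9, 27.7]
orientation: [179.9, -0.0, 78.7]
ft_force: [0.6, 0.4, -1.7]
width: 49.0
gripper_force: 62.8
```

Converted, 1.5 mm is 0.15.

Call:
drive_effector(
  offsets=[
    {"jaw":40,"tz":0.15},
    {"jaw":40},
  ],
)

```text
clock: 18.33
tcp_pos: [517.3, 54.0, 26.1]
orientation: [179.9, -0.0, 78.7]
ft_force: [0.4, 0.3, -2.2]
width: 48.9
gripper_force: 62.8
```

Call:
drive_effector(
  offsets=[
    {"jaw":40,"tz":0.1},
    {"jaw":40},
  ],
)

```text
clock: 18.5
tcp_pos: [517.2, 53.9, 25.1]
orientation: [179.9, -0.0, 78.7]
ft_force: [0.4, 0.4, -2.3]
width: 49.0
gripper_force: 62.8
```

Call:
drive_effector(
  offsets=[
    {"jaw":40,"tz":0.07},
    {"jaw":40},
  ],
)

```text
clock: 18.67
tcp_pos: [517.4, 54.0, 24.5]
orientation: [179.9, -0.0, 78.7]
ft_force: [-0.1, 0.3, -1.4]
width: 49.1
gripper_force: 62.8
```

Converted, 0.8 mm is 0.08.

Call:
drive_effector(
  offsets=[
    {"jaw":40,"tz":0.08},
    {"jaw":40},
  ],
)

```text
clock: 18.83
tcp_pos: [517.4, 54.0, 24.5]
orientation: [179.9, -0.0, 78.7]
ft_force: [-2.4, -0.2, 7.0]
width: 48.9
gripper_force: 63.8
```

Call:
drive_effector(
  offsets=[
    {"jaw":85},
    {"jaw":85},
    {"jaw":85},
    {"jaw":85},
    {"jaw":85,"tz":-1},
    {"jaw":85,"tz":-3},
    {"jaw":85,"tz":-3.5},
    {"jaw":85,"tz":-3.5},
    {"jaw":85,"tz":-3.5},
    {"jaw":85,"tz":-3.5},
    {"jaw":85,"tz":-2},
    {"jaw":85},
  ],
)

```text
clock: 19.83
tcp_pos: [520.4, 54.4, 229.9]
orientation: [179.4, -0.2, 78.7]
ft_force: [-0.2, -0.4, 0.3]
width: 84.9
gripper_force: 0.0
```

```bash
python3 - <<'E'
from h import *
print(env.read_state()['joints'].round(0))
E
```

```text
[ -8.  14.  -2. 108.   0.  57. -21.]
```

Converted, 10 mm is 1, -33 mm is -3.3, -7 degrees is -1.4.

Call:
drive_effector(
  offsets=[
    {"jaw":50,"tx":-3.3,"tz":1},
    {"jaw":50,"tx":-3.3,"tz":1},
    {"jaw":50,"tx":-3.3,"tz":1},
    {"jaw":50,"wz":-1.4},
    {"jaw":50,"wz":-1.4},
    {"jaw":50,"wz":-1.4},
    {"jaw":50,"wz":-1.4},
    {"jaw":50,"wz":-1.4},
    {"jaw":50,"wz":-1.4},
  ],
)

```text
clock: 20.58
tcp_pos: [497.1, -43.2, 193.3]
orientation: [180.0, -0.0, 121.1]
ft_force: [0.5, -1.0, -0.4]
width: 50.2
gripper_force: 0.0
```

```bash
python3 -c "
from h import *
print(env.read_state()['joints'].round(0))"
```

```text
[  6.  14.  -5. 113.   1.  53.  32.]
```

Call:
drive_effector(
  offsets=[
    {"jaw":50,"wz":-1.4},
    {"jaw":50,"wz":-1.4},
    {"jaw":50,"wz":-1.4},
    {"jaw":50,"wz":-1.4},
    {"jaw":50,"wz":-1.4},
    {"jaw":50,"wz":-1.12},
    {"jaw":50},
    {"jaw":50},
  ],
)

```text
clock: 21.25
tcp_pos: [497.3, -43.2, 193.3]
orientation: [180.0, 0.0, 161.2]
ft_force: [-0.8, -0.4, 0.1]
width: 49.9
gripper_force: 0.0
```

```bash
python3 - <<'E'
from h import *
print(env.read_state()['joints'].round(0))
p,d,i=grab('wrist','w8');C=cloud(p,d,i);z=C[...,2]
print(tod([501.4,-42.6,130],161.3))
hsv=cv2.cvtColor(p,cv2.COLOR_RGB2HSV)
a=np.radians(-11.1);Rj=np.array([[np.cos(a),-np.sin(a)],[np.sin(a),np.cos(a)]]);c=np.array([497.4,40.7])
m=((z>76)&(z<86)&(hsv[...,2]<90)&(C[...,0]>430)&(C[...,0]<540)&(abs(C[...,1]-20)<140)).astype(np.uint8)
n,l,st,_=cv2.connectedComponentsWithStats(m)
for k in range(1,n):
    if st[k,4]<80: continue
    r=cv2.minAreaRect(onz(i,np.argwhere(l==k)[:,::-1],80)[:,:2].astype(np.float32));print(st[k],np.round(r[0],1),np.round(r[1],1),round(r[2],1),'jig',((np.array(r[0])-c)@Rj).round(1))
cv2.imwrite('pics/c8.png',p[:,:,::-1])
E
```

```text
[ 11.  14. -11. 113.   3.  53.  70.]
(array([-3.5,  1.9, 63.4]), array([ 0.03,  0.03, -0.14]))
[390 100  49  19 588] [475.3 118.1] [43.4 13.8] 77.5 jig [-36.6  71.7]
[271 118  47  16 563] [455.2  11.9] [41.3 13.2] 71.2 jig [-35.8 -36.4]
[246 168  14  42 476] [499.9 -42.7] [12.5 41.5] 71.5 jig [ 18.5 -81.3]
```

View pics/c8.png

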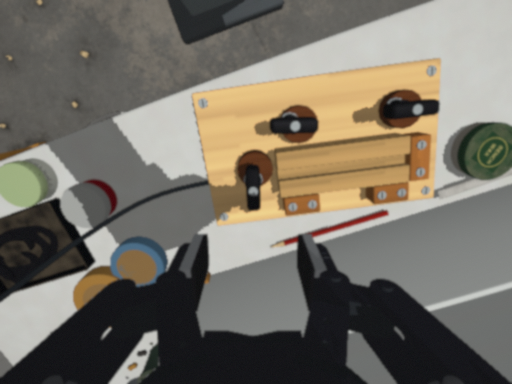

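Converted, 20 mm is 2, 35 mm is 3.5.

Call:
drive_effector(
  offsets=[
    {"jaw":50,"tx":-0.32,"ty":0.18,"tz":2},
    {"jaw":50,"tz":3.5},
    {"jaw":50,"tz":3.5},
    {"jaw":50,"tz":2},
    {"jaw":50},
    {"jaw":50},
  ],
)

```text
clock: 21.8
tcp_pos: [500.5, -42.3, 82.9]
orientation: [-180.0, -0.1, 161.3]
ft_force: [0.3, 0.1, 0.8]
width: 49.8
gripper_force: 0.0
```

```bash
python3 -c "
from h import *
print(tod([501,-42.5,58],161.4))"
```

```text
(array([-0.6, -0. , 24.9]), array([-0.01, -0.1 , -0.13]))
```

Converted, 12 mm is 1.2.

Call:
drive_effector(
  offsets=[
    {"jaw":50,"tz":1.2},
    {"jaw":50,"tz":1.2},
    {"jaw":50},
    {"jaw":5},
    {"jaw":5},
    {"jaw":5},
    {"jaw":5},
    {"jaw":5},
    {"jaw":5},
    {"jaw":5},
  ],
)

```text
clock: 22.63
tcp_pos: [502.1, -44.2, 61.4]
orientation: [-180.0, 0.2, 161.3]
ft_force: [-3.6, -4.1, 9.2]
width: 12.8
gripper_force: 59.1
```

```bash
python3 -c "
from h import *
s=env.read_state();print(s['ft_force'],s['ft_torque'])"
```

```text
[-3.59527175 -4.10162655  9.246687  ] [-0.75751202  0.68452494  0.12302553]
```

Call:
drive_effector(
  offsets=[
    {"jaw":5,"tz":-0.15,"wz":0.6},
    {"jaw":5,"wz":1},
    {"jaw":5,"wz":1},
    {"jaw":5,"wz":1},
  ],
)

```text
clock: 22.97
tcp_pos: [501.9, -44.3, 61.5]
orientation: [180.0, 0.2, 143.0]
ft_force: [1.6, -4.9, -6.7]
width: 12.7
gripper_force: 60.7
```

```bash
python3 -c "
from h import *
s=env.read_state();print(s['ft_torque'])"
```

```text
[-0.99542999 -0.34190323  0.06779231]
```

Call:
drive_effector(
  offsets=[
    {"jaw":5,"wz":1},
    {"jaw":5,"wz":1},
    {"jaw":5,"wz":1},
    {"jaw":5,"wz":1},
    {"jaw":5,"wz":1},
    {"jaw":5,"wz":1},
  ],
)

```text
clock: 23.47
tcp_pos: [501.6, -44.5, 61.5]
orientation: [179.9, 0.1, 113.0]
ft_force: [0.1, -5.3, -5.1]
width: 12.8
gripper_force: 60.8
```

```bash
python3 -c "
from h import *
s=env.read_state();print(s['ft_torque'])"
```

```text
[-1.21511596 -0.12079047  0.09035243]
```

Converted, 5 degrees is 1.

Call:
drive_effector(
  offsets=[
    {"jaw":5,"wz":1},
    {"jaw":5,"wz":1},
    {"jaw":5,"wz":1},
    {"jaw":5,"wz":1},
    {"jaw":5,"wz":0.6},
    {"jaw":5,"wz":0.4},
    {"jaw":5},
  ],
)

```text
clock: 24.05
tcp_pos: [501.3, -44.8, 61.5]
orientation: [179.9, 0.1, 88.2]
ft_force: [0.9, -7.0, -4.0]
width: 12.5
gripper_force: 61.1
```

```bash
python3 -c "
from h import *
s=env.read_state();print(s['ft_torque'])"
```

```text
[-1.41084352  0.04599587  0.26940658]
```

Call:
drive_effector(
  offsets=[
    {"jaw":5,"wz":0.6},
    {"jaw":5},
  ],
)

```text
clock: 24.22
tcp_pos: [501.3, -44.8, 61.5]
orientation: [179.9, 0.2, 85.4]
ft_force: [-1.2, -6.7, -2.8]
width: 12.7
gripper_force: 71.9
```

```bash
python3 -c "
from h import *
s=env.read_state();print(s['ft_torque'])"
```

```text
[-1.49854969  0.12332206  1.42529259]
```

Call:
drive_effector(
  offsets=[
    {"jaw":50,"wz":-0.4},
    {"jaw":50},
    {"jaw":50},
    {"jaw":50,"tz":-1.5},
    {"jaw":50,"tz":-2.5},
    {"jaw":50,"tz":-2.5},
    {"jaw":50,"wz":1},
    {"jaw":50,"wz":1},
    {"jaw":50,"wz":1},
    {"jaw":50},
  ],
)

```text
clock: 25.05
tcp_pos: [501.9, -42.2, 126.9]
orientation: [179.9, -0.1, 72.1]
ft_force: [-0.2, 1.3, 0.4]
width: 49.7
gripper_force: 0.0
```

```bash
python3 -c "
from h import *
print(tod([455.2,12.0,85],72))"
```

```text
(array([ 37.2, -61.1,  41.8]), array([ 0.13, -0.08,  0.14]))
```

Converted, -30.5 mm is -3.05, 20 mm is 2.

Call:
drive_effector(
  offsets=[
    {"jaw":50,"tx":1.86,"ty":-3.05},
    {"jaw":50,"tx":1.86,"ty":-3.05},
    {"jaw":50,"tz":2},
    {"jaw":50,"tz":2},
    {"jaw":50},
    {"jaw":50},
  ],
)

```text
clock: 25.55
tcp_pos: [453.9, 11.4, 85.8]
orientation: [-180.0, 0.0, 72.4]
ft_force: [0.5, -0.1, 0.3]
width: 49.8
gripper_force: 0.0
```

```bash
python3 - <<'E'
from h import *
print(tod([455.2,12.0,60],72))
p,d,i=grab('side','sd9');s,_,j=grab('scene','s9');C=cloud(s,_,j)
h=cv2.cvtColor(s,cv2.COLOR_RGB2HSV);z=C[...,2]
m=((h[...,2]<80)&(z>66)&(z<92)&(C[...,0]>480)&(C[...,0]<530)&(abs(C[...,1]+42)<35)).astype(np.uint8)
n,l,st,_=cv2.connectedComponentsWithStats(m)
for k in range(1,n):
    if st[k,4]>25:
        r=cv2.minAreaRect(onz(j,np.argwhere(l==k)[:,::-1],80)[:,:2].astype(np.float32));print(st[k],np.round(r[0],1),np.round(r[1],1),round(r[2],1))
E
```

```text
(array([ 0.9,  1.1, 25.8]), array([-0.05,  0.01,  0.42]))
```

Converted, 12 mm is 1.2, 1.1 mm is 0.11, 0.4 degrees is 0.08.

Call:
drive_effector(
  offsets=[
    {"jaw":50,"tx":0.09,"ty":0.11,"tz":1.2,"wz":0.08},
    {"jaw":50,"tz":1.2},
    {"jaw":50},
    {"jaw":5},
    {"jaw":5},
    {"jaw":5},
    {"jaw":5},
    {"jaw":5},
    {"jaw":5},
    {"jaw":5},
  ],
)

```text
clock: 26.48
tcp_pos: [455.5, 12.3, 63.1]
orientation: [180.0, -0.1, 72.0]
ft_force: [-4.0, 2.1, 8.5]
width: 12.6
gripper_force: 58.8
```

```bash
python3 -c "
from h import *
s=env.read_state();print(s['ft_force'],s['ft_torque'],s['joints'].round(0))"
```

```text
[-3.97647973  2.14628351  8.48957046] [0.11143353 0.831753   0.03136983] [-15.  23.  11. 124.  -8.  34. -16.]
```

Converted, 5 degrees is 1.

Call:
drive_effector(
  offsets=[
    {"jaw":5,"wz":0.6},
    {"jaw":5,"wz":1},
    {"jaw":5,"wz":1},
    {"jaw":5,"wz":1},
    {"jaw":5,"wz":1},
    {"jaw":5,"wz":1},
    {"jaw":5,"wz":1},
  ],
)

```text
clock: 27.07
tcp_pos: [455.9, 12.0, 63.1]
orientation: [180.0, -0.1, 38.7]
ft_force: [-3.3, -0.7, 6.8]
width: 12.1
gripper_force: 58.7
```

```bash
python3 -c "
from h import *
s=env.read_state();print(s['ft_torque'],s['joints'].round(0))"
```

```text
[-0.20997076  0.65508586  0.12775075] [-22.  24.  20. 124. -14.  34. -43.]
```

Call:
drive_effector(
  offsets=[
    {"jaw":5,"wz":1},
    {"jaw":5,"wz":1},
    {"jaw":5,"wz":1},
    {"jaw":5,"wz":1},
    {"jaw":5,"wz":1},
    {"jaw":5,"wz":1},
    {"jaw":5},
  ],
)

```text
clock: 27.65
tcp_pos: [455.8, 11.7, 63.1]
orientation: [-180.0, -0.1, 8.7]
ft_force: [-4.5, -1.1, 8.1]
width: 12.4
gripper_force: 59.0
```

```bash
python3 -c "
from h import *
s=env.read_state();print(s['ft_torque'],s['joints'].round(0))"
```

```text
[-0.5304837   0.86065317 -0.18991839] [-28.  25.  27. 125. -20.  35. -68.]
```

Converted, 4 degrees is 0.8.

Call:
drive_effector(
  offsets=[
    {"jaw":5,"wz":0.8},
    {"jaw":5,"wz":0.6},
    {"jaw":5,"wz":0.6},
    {"jaw":5},
  ],
)

```text
clock: 27.98
tcp_pos: [455.8, 11.6, 63.1]
orientation: [-180.0, -0.1, -1.2]
ft_force: [-4.5, -2.1, 10.2]
width: 12.6
gripper_force: 59.0
```

```bash
python3 -c "
from h import *
s=env.read_state();print(s['ft_torque'])"
```

```text
[-0.56214572  0.81501168 -0.02759802]
```

Call:
drive_effector(
  offsets=[
    {"jaw":5,"wz":0.5},
    {"jaw":5},
  ],
)

```text
clock: 28.15
tcp_pos: [455.8, 11.6, 63.1]
orientation: [-180.0, -0.0, -3.5]
ft_force: [-3.9, -1.5, 9.5]
width: 12.4
gripper_force: 63.1
```

```bash
python3 -c "
from h import *
s=env.read_state();print(s['ft_torque'])"
```

```text
[-0.6598381   0.85793203  1.10629204]
```

Call:
drive_effector(
  offsets=[
    {"jaw":50,"wz":-0.3},
    {"jaw":50},
    {"jaw":50},
    {"jaw":50,"tz":-1.5},
    {"jaw":50,"tz":-2.5},
    {"jaw":50,"tx":0.4,"ty":-2.7,"tz":-1},
    {"jaw":50,"tx":0.4,"ty":-2.7},
    {"jaw":50,"tx":0.4,"ty":-2.7},
    {"jaw":50,"tx":0.5,"ty":-2.7},
    {"jaw":50,"wz":-1.4},
    {"jaw":50,"wz":-1.4},
    {"jaw":50,"wz":-1.4},
  ],
)

```text
clock: 29.15
tcp_pos: [476.8, 120.3, 112.1]
orientation: [180.0, -0.1, 19.4]
ft_force: [-0.4, 0.0, -0.8]
width: 49.9
gripper_force: 0.0
```

Call:
drive_effector(
  offsets=[
    {"jaw":50,"wz":-1.4},
    {"jaw":50,"wz":-1.4},
    {"jaw":50,"wz":-1.4},
    {"jaw":50,"wz":-1.4},
    {"jaw":50,"wz":-1.4},
    {"jaw":50,"wz":-1.4},
    {"jaw":50,"wz":-1.4},
    {"jaw":50,"wz":-1.4},
    {"jaw":50},
  ],
)

```text
clock: 29.9
tcp_pos: [476.9, 119.4, 112.3]
orientation: [179.9, -0.1, 75.2]
ft_force: [0.4, 0.6, 0.4]
width: 50.3
gripper_force: 0.0
```

```bash
python3 -c "
from h import *
print(tod([476.4,120,85],77.5))"
```

```text
(array([ 0.5, -0.7, 27.3]), array([ 0.06, -0.06, -2.34]))
```

Converted, 20 mm is 2, 17 mm is 1.7, -2.3 degrees is -0.46.

Call:
drive_effector(
  offsets=[
    {"jaw":50,"tx":0.05,"ty":-0.05,"tz":1.7,"wz":-0.46},
    {"jaw":50,"tz":2},
    {"jaw":50,"tz":1.2},
    {"jaw":50},
    {"jaw":5},
    {"jaw":5},
    {"jaw":5},
    {"jaw":5},
    {"jaw":5},
    {"jaw":5},
    {"jaw":5},
  ],
)

```text
clock: 30.82
tcp_pos: [476.2, 120.4, 64.3]
orientation: [180.0, -0.1, 77.2]
ft_force: [-3.7, 0.2, 5.8]
width: 12.5
gripper_force: 58.9
```

Call:
drive_effector(
  offsets=[
    {"jaw":5,"wz":0.6},
    {"jaw":5,"wz":1},
    {"jaw":5,"wz":1},
    {"jaw":5,"wz":1},
    {"jaw":5,"wz":1},
    {"jaw":5,"wz":1},
    {"jaw":5,"wz":1},
  ],
)

```text
clock: 31.4
tcp_pos: [476.6, 120.2, 64.3]
orientation: [180.0, -0.1, 44.0]
ft_force: [-1.6, -1.5, 4.0]
width: 12.3
gripper_force: 58.9
```

```bash
python3 -c "
from h import *
s=env.read_state();print(s['ft_torque'],s['joints'].round(0))"
```

```text
[-0.25774242  0.4669314   0.29506429] [-34.  26.  21. 120. -15.  36. -49.]
```

Call:
drive_effector(
  offsets=[
    {"jaw":5,"wz":1},
    {"jaw":5,"wz":1},
    {"jaw":5,"wz":1},
    {"jaw":5,"wz":1},
    {"jaw":5,"wz":1},
    {"jaw":5,"wz":1},
    {"jaw":5,"wz":1},
    {"jaw":5},
  ],
)

```text
clock: 32.07
tcp_pos: [476.8, 119.8, 64.3]
orientation: [-180.0, -0.1, 8.9]
ft_force: [-2.8, -3.0, 5.0]
width: 12.5
gripper_force: 59.0
```

```bash
python3 -c "
from h import *
s=env.read_state();print(s['ft_torque'],s['joints'].round(0))"
```

```text
[-0.49959103  0.47943599 -0.10324513] [-41.  28.  29. 120. -22.  37. -78.]
```

Converted, 4 degrees is 0.8.

Call:
drive_effector(
  offsets=[
    {"jaw":5,"wz":0.8},
    {"jaw":5,"wz":0.6},
    {"jaw":5,"wz":0.6},
    {"jaw":5},
  ],
)

```text
clock: 32.4
tcp_pos: [476.8, 119.6, 64.3]
orientation: [-180.0, -0.1, -1.0]
ft_force: [-2.7, -2.2, 5.8]
width: 12.0
gripper_force: 59.0
```

```bash
python3 -c "
from h import *
s=env.read_state();print(s['ft_torque'])"
```

```text
[-0.67219035  0.48805045 -0.08410378]
```

Call:
drive_effector(
  offsets=[
    {"jaw":5,"wz":0.5},
    {"jaw":5},
  ],
)

```text
clock: 32.57
tcp_pos: [476.8, 119.6, 64.3]
orientation: [-180.0, -0.1, -3.2]
ft_force: [-2.0, -2.7, 6.4]
width: 12.6
gripper_force: 61.6
```

```bash
python3 -c "
from h import *
s=env.read_state();print(s['ft_torque'])"
```

```text
[-0.70550111  0.50332984  0.99636491]
```

Converted, -30 mm is -3, -20 mm is -2, -1.5 degrees is -0.3.

Call:
drive_effector(
  offsets=[
    {"jaw":50,"wz":-0.3},
    {"jaw":60},
    {"jaw":60},
    {"jaw":60,"tz":-1.5},
    {"jaw":60,"tz":-3},
    {"jaw":60,"ty":2,"tz":-3.5},
    {"jaw":60,"ty":2,"tz":-3.5},
    {"jaw":60,"ty":2,"tz":-3.5},
    {"jaw":60,"tz":-2},
    {"jaw":60},
    {"jaw":60},
  ],
)

```text
clock: 33.48
tcp_pos: [475.3, 60.4, 234.4]
orientation: [-179.8, -0.2, -1.8]
ft_force: [-0.0, -0.2, -0.5]
width: 60.0
gripper_force: 0.0
```

```bash
python3 - <<'E'
from h import *
p,d,i=grab('wrist','w10');C=cloud(p,d,i);z=C[...,2]
hsv=cv2.cvtColor(p,cv2.COLOR_RGB2HSV)
a=np.radians(-11.1);Rj=np.array([[np.cos(a),-np.sin(a)],[np.sin(a),np.cos(a)]]);c=np.array([497.4,40.7])
for nm,m,zz in(('knob',(z>74)&(z<88)&(hsv[...,2]<90),80),('stile',(z>47)&(z<54)&(hsv[...,2]>60),50),('blk',(z>38)&(z<47),44)):
    m=(m&(C[...,0]>430)&(C[...,0]<600)&(abs(C[...,1]-40)<130)).astype(np.uint8)
    n,l,st,_=cv2.connectedComponentsWithStats(m)
    for k in range(1,n):
        if st[k,4]<80: continue
        q=onz(i,np.argwhere(l==k)[:,::-1],zz)[:,:2];r=cv2.minAreaRect(q.astype(np.float32));J=(q-c)@Rj
        print(nm,st[k],np.round(r[1],1),round(r[2],1),'x',np.percentile(J[:,0],[.5,99.5]).round(1),'y',np.percentile(J[:,1],[.5,99.5]).round(1))
cv2.imwrite('pics/c10.png',cv2.resize(p[40:260,130:430,::-1],None,fx=2.6,fy=2.6))
E
```

```text
knob [328 143  41  13 470] [43.2 12.9] 88.3 x [12.7 29.5] y [-100.5  -58.3]
knob [193 157  15  38 367] [42.3 13.4] 0.1 x [-54.6 -12.6] y [64.7 82.6]
knob [290 173  14  36 341] [13.5 41.3] 87.3 x [-53.8 -12.7] y [-42.2 -25.3]
stile [ 198  101  122   35 1974] [139.8  19.1] 79.1 x [26.5 44.7] y [-49.3  88.6]
stile [ 195  128  119   34 1926] [139.3  19.2] 79.0 x [-4.  14.9] y [-49.2  88.7]
blk [200  81  37  26 721] [40.1 22.1] 78.9 x [44.7 66.6] y [49.6 89.2]
blk [286  96  37  25 690] [40.3 22.1] 79.3 x [44.9 66.8] y [-49.9 -10.2]
blk [ 178   98  138   48 1939] [161.3  48.8] 78.8 x [-3.4 44.2] y [-48.2 110.8]
```

View pics/c10.png

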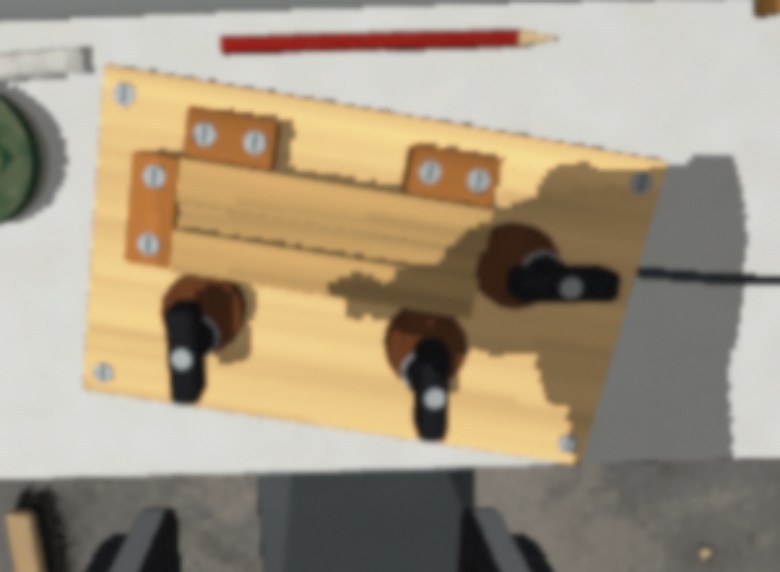

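```bash
python3 -c "
from rig import env
print(env.close_job())"
```

```text
the job is handed in; nothing more can be done
None
```

The job is handed in at about 33.5 s. The last wrist view shows the stile seated groove up against the fence and end stop, and all three cams, end first, turned until the torque jumped at their stops.

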